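# Bring the cementing clamp's foot down on a lantern globe and lock it

### The arm

A 6-joint arm with a two-finger parallel gripper is mounted at the origin on the work surface. World frame = base frame: x ahead of the robot, y to its left, z up, the work surface at z = 0. Lengths are in m, angles in rad, forces in N, time in s.
With the tool pointing down it reaches from about 0.35 to 0.875 m from the base axis. Payload 4.2 kg.
Tool frame: the origin (TCP) lies between the finger pads; the fingertips stand nose_length ahead of it and the grasp point (between the pads) lies 5 mm behind it (nose_length is the distance from the TCP to the fingertips, in m); z points along the fingers, y is the line along which they close (so a half turn about z gives the same grasp; the last joint's range is limited). The gripper opens to 85 mm and grips with 20 to 120 N. Pads are 22 mm wide; open, the fingers measure 114 mm over their backs; the gripper's body (76 mm by 85 mm) begins 54 mm behind the grasp point. The pads swing forward as they close: fully open they stand 13 mm farther back than shut.
Start: joints at [-0.983, 0.385, 0.008, 0, -1.194, -0.259], TCP at [0.202, -0.591, 0.245] pointing down, gripper open.
Joint ranges: [-3.14, 3.14], [-1.21, 2.06], [-1.07, 1.41], [-3.16, 2.05], [-2.99, -0.16], [-3.1, 3.1]. Speed limits (rad/s): [2.79, 2.79, 3.14, 3.14, 3.14, 3.14].

### API

Orientations are given as [roll, pitch, yaw] about the fixed x, y, z axes, in that order (R = Rz(yaw) Ry(pitch) Rx(roll)).
In Python, from cell import goto, move_l, move_j, gripper_to, sleep, inverse_kinematics, get_state, camera, IKError, finish_job, nose_length gives the robot as it stands. The module is installed in compiled form; this text tells all that it offers. Calls block until the motion is done:
- goto(position, orientation): joint-space move of the TCP to a pose.
- move_l(position, max_speed=0.15, ori=None): straight line of the TCP; ori=None keeps the orientation; max_speed is the mean speed in m/s.
- move_j(angles): joint-space move.
- gripper_to(opening, grip_force=None): finger opening in m; grip_force is the grip in N (None keeps the last); returns when the fingers have stopped.
- sleep(seconds).
- inverse_kinematics(position, orientation): joint angles nearest the present ones, or None.
- get_state(): the state.
- camera(name): name is "side" or "top" or "wrist"; returns a dict with "pixels" (400x640x3 uint8, red, green, blue), "range_z" (400x640 float32, m along the optical axis (not along the pixel's ray), 0 where there is no reading), "vfov" (degrees; the focal length in pixels is half the picture's height over the tangent of half this angle, whatever the lens; pixels are square), "cx", "cy" (the principal point, pixels), "xyz" and "rotation" of the camera in the world. Camera axes: x right, y up, looking along -z (the intrinsics and any distortion apply to the point x, -y, -z); pixel columns grow to the right and rows downward; lengths in m; the calibration is good to about 2 mm. A picture is of the moment at which its call begins.
A pose or a line that the arm cannot do raises IKError and nothing moves.
- finish_job(): hands the job in; it is judged then, once.
The state is a dict: "t": time; "joints": joint angles; "joint_vel": joint speeds; "joint_efforts": joint torques, N m; "ee_pos": TCP position; "tcp_rot": TCP orientation; "ft_force": force on the tool from outside, world axes, zero at the start; "wrist_torque": the same for the moment, N m; "finger_gap": finger opening in m; "grip_force": force on a finger pad.
Only numpy, scipy, OpenCV 4.12 (cv2) and the standard library are available. Lean on these libraries where they do the work, as an engineer would, in place of code of your own. Each camera call takes 0.05 s, during which the arm holds its last target. There are 200 camera calls.

### The job

The ruby globe has just been bedded in its brass ring under the cementing clamp: twist the T-bar to unlock the clamp's telescoping rod (it drops if let go), slide the rod down until the cork foot presses on the globe gently but firmly (about 10 N; the glass cracks above 20 N), then twist the T-bar back to lock it, so that the clamp keeps that pressure by itself, and let go. Leave the other things lying round the clamp where they are.

Things in the scene. Friction and masses are not known exactly. Their poses are not given: they have to be found in the camera images.
- clamp: The cementing clamp, fixed to the bench: cedar slab 130 x 200 x 18 mm, two steel posts 16 mm thick, 83 mm either side of its middle along its y, joined by a brass cross-beam. Origin: centre of the slab's underside at bench height, on the rod's vertical axis; z up.
- beam_top (a point): Middle of the cross-beam's top face, 194 mm above the bench, on the rod's axis. The beam is 190 mm long (along the clamp's y), 64 mm wide, 26 mm thick; caps over the posts reach 201 mm. The telescoping rod passes down through it.
- under_globe (a point): Point on the slab's top, on the rod's axis, beneath the ruby globe: loose, 66 mm tall, 88 mm across, flat top 56 mm across, standing in a brass ring on a stem, centred on the axis under the foot. The stem's height differs each time and is not measured: the globe's top lies 95 to 121 mm above the bench and must be found by feel (or seen).
- ram (a joint): How far the rod, with T-bar and foot, has been slid down, m: 0 fully up, 0.055 lowest; starts at 0 to 0.015. The moving parts weigh about 3 N and slide with about 1 N of friction: an unlocked rod that is let go drops on the glass and may crack it. A locked rod withstands about 20 N along its length.
- rod_twist (a joint): Twist of rod and T-bar, rad, positive counterclockwise from above: 0 locked (the start), stops at -0.05 and 1.25. A rib on the rod wedges a sprung brake shoe in the beam, at any height: it grips more and more from 0.7 down to 0 and is free above 0.75. Turn to about 1.0 to unlock, back to 0 to lock (locked: below 0.2). Turning takes up to about 0.4 N m.
- tbar_grip (a point): Middle of the brass T-bar on top of the rod, the place to grip: a bar 64 mm long, 14 mm wide, 20 mm tall (10 mm above and below this point). The bar runs along this point's y, so fingers from above close along its x; z is up. At twist 0 the bar is parallel to the cross-beam. It stands 286 mm above the bench minus the ram value.
- foot: The foot: cork-faced disc 64 mm across, 10 mm thick, at the rod's lower end; slides with the rod, does not turn. Sprung: it yields 1 mm per 4 N, 6 mm at most, so press slowly. The uncompressed cork face is 145 mm above the bench minus the ram value, 141 mm under tbar_grip; this body's origin is 145 mm below the cork face, on the axis.
- lantern_frame: Bystander: empty hexagonal brass lantern frame, 110 mm across, 153 mm tall, upright; origin at the centre of its underside.
- scraper: Bystander: steel scraper with round walnut grip, about 208 mm long, lying on the bench along its own x; origin on the bench near its middle.
- shaping_block: Bystander: round-faced cedar shaping block 70 x 100 mm, 71 mm tall, flat side down; origin at the centre of its underside.
- finial: Bystander: small turned brass finial, 32 mm across, 46 mm tall, upright; origin at the centre of its underside, on the bench.
- collar: Bystander: flat brass ring, 60 mm across, 12 mm tall; origin at the centre of its underside, on the bench.
- ball_lid: Bystander: domed brass lantern lid, 68 mm across, 36 mm tall; origin at the centre of its underside, on the bench.

How it is judged:
On the way, in this order (a step that is already met when the one before it is completed fails the run):
1. the T-bar is twisted to unlock the rod (twist above 0.75 rad) before the foot touches the globe (value of joint rod_twist above 0.75 rad and contact force between foot and anything else below 0.5 N), for 0.1 s.
2. with the rod unlocked (twist above 0.6 rad), the foot is slid down and pressed on the globe with more than 6 N (value of joint rod_twist above 0.6 rad and contact force between foot and anything else above 6 N), for 0.2 s.
At the end, for the whole second after the job is handed in: The rod is locked (twist below 0.2 rad), at rest, and the clamp by itself keeps the foot pressed on the globe with 6 to 15 N; the T-bar is released (value of joint rod_twist below 0.2 rad and contact force between foot and anything else between 6 and 15 N and linear speed of foot below 0.005 m/s); the robot touches nothing.
It fails at once if the glass is cracked: the foot presses with more than 20 N (contact force between foot and anything else above 20 N).
It fails at once if a bystander (lantern frame, scraper, shaping block, finial, collar or domed lid) is moved more than 30 mm (distance of any of lantern_frame, scraper, shaping_block, finial, collar, ball_lid from where it was at the start of the episode above 0.03 m).
It also fails if it takes over 51 s, if anything falls off the work surface, if the arm or the gripper's body presses on something with over 40 N, if the wrist force passes 120 N, or if a joint passes its speed limit or range.

## Working session

There is one attempt and no reset: what is moved stays moved. The work goes in short steps, each a Python script; the robot and the scene stay as the last script left them, time stands still between calls to the robot, and variables do not carry over. Pictures are saved under pics/ and viewed, at most 10 in all, crops included, and the job is handed in when it is done.

```bash
mkdir -p pics
python3 - <<'E'
from cell import *
import cv2, numpy as np
s=get_state(); print(s, nose_length)
for n in("top","side"):
    c=camera(n); np.savez(n,**c); print({k:v for k,v in c.items() if k not in("pixels","range_z")}, (c["range_z"]>0).mean())
    cv2.imwrite(f"pics/{n}.png",c["pixels"][:,:,::-1])
E
```

```text
{'t': 0.0, 'joints': array([-9.83399439e-01,  3.85543238e-01,  6.62599235e-03, -5.31354522e-04,
       -1.19399516e+00, -2.58629657e-01]), 'joint_vel': array([ 0.00060462, -0.00080816,  0.0017519 ,  0.00198654,  0.00021286,
        0.00063319]), 'joint_efforts': array([-1.92440006e-03, -3.92288196e+01,  1.88400275e+01,  4.18625593e+00,
       -4.70417464e-03, -5.72284875e-06]), 'ee_pos': array([ 0.20166178, -0.59098264,  0.24422485]), 'tcp_rot': array([ 3.13942064e+00, -6.39681996e-05, -2.81302139e+00]), 'ft_force': array([-0.43119587, -0.30596109,  0.49365399]), 'wrist_torque': array([ 0.00221884, -0.03449049, -0.06286882]), 'grip_force': 0.0, 'finger_gap': 0.08535148177671756} 0.014
{'vfov': 57.68350679845143, 'cx': 320.1877523773935, 'cy': 195.75108012442195, 'xyz': array([0.45074352, 0.03939496, 0.88071645]), 'rotation': array([ 0.15103013,  0.00634972, -1.57022635])} 0.9959296875
{'vfov': 57.17532227121699, 'cx': 319.3789468650507, 'cy': 201.14807386025478, 'xyz': array([0.45424849, 0.58132624, 0.90558034]), 'rotation': array([ 0.67859086, -0.01260226, -2.9067247 ])} 0.99576171875
```

View pics/top.png

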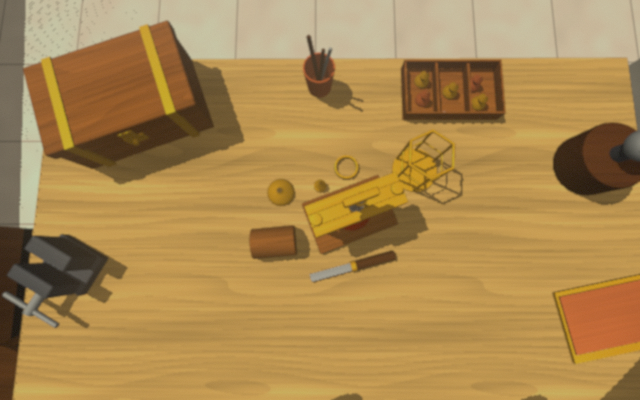

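View pics/side.png

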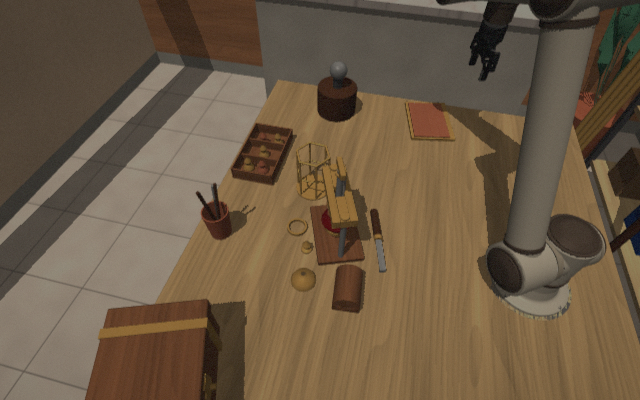

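The top view shows the clamp's brass beam around (357,205), with the T-bar near (362,192) and the lantern frame at about (428,165), close to the beam's right end. In the side view the T-bar is at (341,168) and the ruby globe shows at about (330,222). Next I'll deproject by height.

```bash
cat > h.py <<'E'
import numpy as np, cv2
from scipy.spatial.transform import Rotation as R
def cloud(c):
    h,w=c["range_z"].shape; f=h/2/np.tan(np.radians(float(c["vfov"]))/2)
    v,u=np.mgrid[:h,:w]; d=c["range_z"]
    p=np.stack([(u-c["cx"])/f*d,-(v-c["cy"])/f*d,-d],-1)
    return p@R.from_euler("xyz",c["rotation"]).as_matrix().T+c["xyz"]
def rect(P):
    (cx,cy),(a,b),an=cv2.minAreaRect((P[:,:2]*1000).astype(np.float32)); return np.round([cx,cy,a,b,an],1)
E
python3 - <<'E'
from h import *
for n in("top","side"):
    c=np.load(n+".npz"); P=cloud(c); ok=c["range_z"]>0
    box=ok&(P[...,0]>.25)&(P[...,0]<.75)&(abs(P[...,1])<.25)
    print(n,"bench z",np.median(P[box&(abs(P[...,2])<.015)][:,2]))
    for lo,hi in((.255,.31),(.185,.205)):
        m=box&(P[...,2]>lo)&(P[...,2]<hi)
        k,l,st,ce=cv2.connectedComponentsWithStats(m.astype(np.uint8))
        for i in range(1,k):
            if st[i,4]>15: q=P[l==i]; print(lo,st[i],rect(q),np.percentile(q[:,2],[5,50,95]).round(4))
    rgb=c["pixels"].astype(int); m=box&(rgb[...,0]>90)&(rgb[...,1]<40)&(rgb[...,2]<50)
    q=P[m]; print("ruby",len(q), np.percentile(q,[5,50,95],axis=0).round(3) if len(q) else "")
    print("lantern z>.14", rect(P[box&(P[...,2]>.135)&(P[...,2]<.16)]))
E
```

```text
top bench z -0.0011620547682584803
0.255 [342 187  38  21 395] [540.5 -24.3  24.4  62.9  10. ] [0.2622 0.2861 0.2881]
0.185 [ 305  172  104   65 2837] [540.8 -25.5  64.1 190.5  20.8] [0.1906 0.1927 0.1995]
ruby 7 [[ 0.501 -0.037  0.078]
 [ 0.505 -0.029  0.09 ]
 [ 0.507 -0.017  0.093]]
lantern z>.14 [ 613.1 -119.9   97.4  260.4   29.2]
side bench z -0.000989198400385305
0.255 [335 157  11  24 184] [540.6 -19.6  19.5  63.7  20.7] [0.262  0.2854 0.2881]
0.185 [ 322  164   37   61 1241] [538.5 -21.7  64.7 191.4  20.8] [0.1895 0.1928 0.2   ]
ruby 0 
lantern z>.14 [598.7 -78.2  94.  336.3  25. ]
```

Run:
```python
from cell import *
from h import *
s=get_state(); p=s["ee_pos"]
move_l([p[0],p[1],.40],.25)
goto([.540,-.0235,.40],[np.pi,0,np.radians(-69.2)])
s=get_state(); print(s["t"],s["joints"],s["ee_pos"],s["tcp_rot"],s["ft_force"])
c=camera("wrist"); np.savez("wrist",**c); cv2.imwrite("pics/w1.png",c["pixels"][:,:,::-1]); print(c["xyz"],c["rotation"])
P=cloud(c); ok=c["range_z"]>0
for lo,hi in((.275,.30),(.185,.205)):
    m=ok&(P[...,2]>lo)&(P[...,2]<hi)&(np.hypot(P[...,0]-.54,P[...,1]+.0235)<.13)
    q=P[m]; print(len(q),rect(q),np.percentile(q[:,2],[5,50,95]).round(4)) if len(q) else print(0)
```

```text
3.2167 [ 2.55412080e-01  1.70641542e-01  9.08453613e-02  1.12659675e-04
 -1.49108267e+00  1.06397644e-01] [ 0.53999347 -0.02419043  0.39999103] [ 3.14149867e+00 -1.02902502e-04 -1.20897762e+00] [ 1.36033306 -0.29354984 -0.61353343]
[ 0.56352947 -0.0861509   0.52841561] [-2.60809895e-01  1.71176600e-04 -2.77992141e+00]
1639 [540.7 -24.5  13.5  63.6  21.1] [0.2855 0.2876 0.2889]
10422 [540.4 -24.3  64.2 189.9  20.9] [0.1924 0.1938 0.2006]
```

View pics/w1.png

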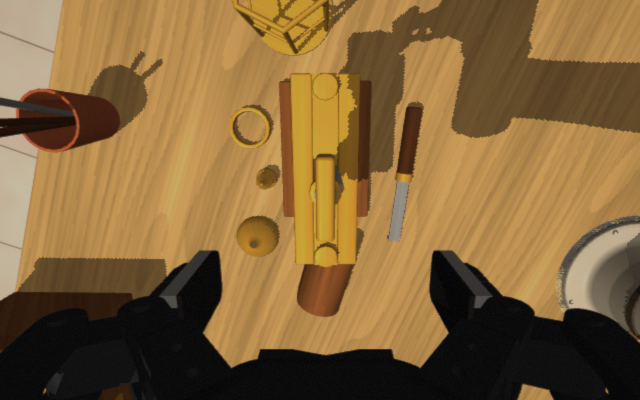

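The wrist view shows the T-bar at (325,198), lying along the beam and centred between the fingers. The measured centre is (0.5406, -0.0244) with its top at z≈0.2877, so ram is about 8 mm. I'll grip it and twist to unlock.

Run:
```python
from cell import *
from h import *
X,Y,Y0=.5406,-.0244,np.radians(-69.0)
def rep(l):
    s=get_state(); print(l,round(s["t"],2),s["ee_pos"].round(4),s["tcp_rot"].round(3),s["ft_force"].round(2),s["wrist_torque"].round(2),round(s["grip_force"],1),round(s["finger_gap"],4),flush=True)
move_l([X,Y,.273],.1,ori=[np.pi,0,Y0]); sleep(.2); rep("at")
gripper_to(0.0,90); sleep(.2); rep("grip")
for a in np.arange(.15,1.06,.15):
    move_l([X,Y,.273],.1,ori=[np.pi,0,Y0+a]); rep(f"{a:.2f}")
sleep(.2); rep("end"); print(get_state()["joints"])
c=camera("wrist"); P=cloud(c); q=P[(c["range_z"]>0)&(P[...,2]>.255)&(P[...,2]<.30)&(np.hypot(P[...,0]-X,P[...,1]-Y)<.05)]
cv2.imwrite("pics/w2.png",c["pixels"][:,:,::-1])
```

```text
at 4.88 [ 0.5408 -0.0244  0.2735] [-3.141 -0.    -1.204] [-0.7  -0.35  0.15] [-0.03  0.01  0.01] 0.0 0.0857
grip 5.72 [ 0.541  -0.0243  0.2736] [-3.14  -0.    -1.204] [0.39 1.43 2.84] [ 0.38 -0.16 -0.02] 88.3 0.0204
0.15 6.03 [ 0.5411 -0.0242  0.273 ] [-3.14  -0.    -1.057] [1.65 0.98 0.88] [ 0.46 -0.66  0.05] 88.2 0.0203
0.30 6.33 [ 0.5411 -0.0242  0.2727] [-3.141 -0.    -0.908] [ 3.99  2.04 -1.73] [ 0.63 -1.13 -0.  ] 88.3 0.02
0.45 6.62 [ 0.541  -0.0241  0.2726] [-3.141 -0.    -0.759] [ 4.71  2.23 -3.13] [ 0.81 -1.45 -0.  ] 88.3 0.0202
0.60 6.92 [ 0.541  -0.0241  0.2726] [-3.141 -0.    -0.608] [ 4.21  2.39 -2.42] [ 0.81 -1.48  0.09] 88.3 0.02
0.75 7.22 [ 0.5409 -0.024   0.2726] [-3.141 -0.    -0.458] [ 4.22  3.05 -2.99] [ 0.9  -1.35 -0.02] 88.4 0.0199
0.90 7.53 [ 0.541  -0.0239  0.2726] [-3.14  -0.    -0.308] [ 4.83  2.54 -2.94] [ 1.03 -1.36  0.01] 88.4 0.0202
1.05 7.83 [ 0.541  -0.0237  0.2726] [-3.14e+00 -1.00e-03 -1.58e-01] [ 4.5   3.56 -2.52] [ 1.17 -1.35  0.01] 88.4 0.0199
end 8.03 [ 0.541  -0.0237  0.2726] [-3.14e+00 -1.00e-03 -1.58e-01] [ 5.36  3.79 -1.07] [ 1.14 -1.4  -0.01] 88.4 0.0201
[ 2.55226935e-01  2.23116517e-01 -1.53277930e-01 -1.11890096e-03
 -1.19328111e+00  1.15772521e+00]
```

View pics/w2.png

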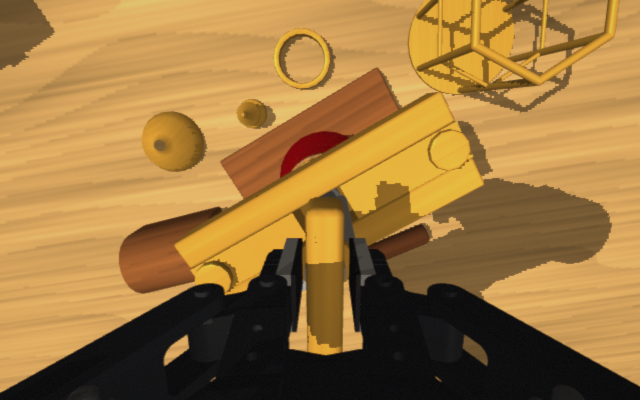

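The view confirms the T-bar turned about 1.05 rad relative to the beam, held between the fingers at (325,270). The ruby globe's edge shows at (310,155). Now I'll lower it slowly while reading force, with the visible globe height as a cross-check.

Run:
```python
from cell import *
from h import *
c=camera("wrist"); P=cloud(c); r=c["pixels"].astype(int)
q=P[(c["range_z"]>0)&(r[...,0]>90)&(r[...,1]<40)&(r[...,2]<60)&(np.hypot(P[...,0]-.5406,P[...,1]+.0244)<.06)]
print("ruby z",len(q),np.percentile(q[:,2],[5,50,95,99]).round(4) if len(q) else "")
s=get_state(); X,Y=.5406,-.0244; ori=[np.pi,0,np.radians(-69)+1.05]
def fz(n=6):
    v=[]
    for _ in range(n): v.append(get_state()["ft_force"][2]); sleep(.02)
    return np.mean(v)
z=.273; base=[]; log=[]
while z>.223:
    con=len(base)>3 and log[-1][1]-np.mean(base)>2
    z-=.0004 if con else .001
    move_l([X,Y,z],.02,ori=ori); f=fz(); log.append((round(z,4),round(f,2),round(get_state()["ee_pos"][2],4)))
    if len(base)<12 : base.append(f) if len(log)>2 else None
    d=f-np.mean(base) if base else 0
    if d>9.5: break
s=get_state(); print("base",np.mean(base),np.std(base)); print(log[2::3][-40:],log[-12:]); print(s["t"],s["ee_pos"],s["ft_force"],fz(20)-np.mean(base))
```

```text
ruby z 1174 [0.0755 0.089  0.0984 0.1004]
base -2.867540006218911 0.16880932425364895
[(0.27, np.float64(-2.87), np.float64(0.2694)), (0.267, np.float64(-2.85), np.float64(0.2665)), (0.264, np.float64(-3.05), np.float64(0.2634)), (0.261, np.float64(-2.82), np.float64(0.2604)), (0.258, np.float64(-3.07), np.float64(0.2575)), (0.255, np.float64(-2.8), np.float64(0.2545)), (0.252, np.float64(-2.99), np.float64(0.2515)), (0.249, np.float64(-3.19), np.float64(0.2485)), (0.246, np.float64(-3.21), np.float64(0.2455)), (0.2436, np.float64(1.66), np.float64(0.2443)), (0.2424, np.float64(3.71), np.float64(0.2438)), (0.2412, np.float64(6.43), np.float64(0.2431))] [(0.247, np.float64(-2.69), np.float64(0.2465)), (0.246, np.float64(-3.21), np.float64(0.2455)), (0.245, np.float64(-1.41), np.float64(0.245)), (0.244, np.float64(0.78), np.float64(0.2444)), (0.2436, np.float64(1.66), np.float64(0.2443)), (0.2432, np.float64(2.4), np.float64(0.2442)), (0.2428, np.float64(2.58), np.float64(0.244)), (0.2424, np.float64(3.71), np.float64(0.2438)), (0.242, np.float64(4.33), np.float64(0.2436)), (0.2416, np.float64(5.75), np.float64(0.2434)), (0.2412, np.float64(6.43), np.float64(0.2431)), (0.2408, np.float64(6.88), np.float64(0.243))]
21.075 [ 0.54121054 -0.02377989  0.24296807] [1.18873426 5.94833688 6.25565357] 9.697935609951484
```

Run:
```python
from cell import *
from h import *
X,Y,Y0=.5406,-.0244,np.radians(-69.0)
def rep(l):
    s=get_state(); print(l,round(s["t"],2),s["ee_pos"].round(4),s["tcp_rot"].round(3)[2],s["ft_force"].round(2),s["wrist_torque"].round(2),flush=True)
for a in np.arange(.9,-.01,-.15):
    move_l([X,Y,.2408],.1,ori=[np.pi,0,Y0+a]); rep(f"{a:.2f}")
sleep(.3); rep("locked")
c=camera("wrist"); cv2.imwrite("pics/w3.png",c["pixels"][:,:,::-1])
```

```text
0.90 21.71 [ 0.5412 -0.0239  0.2429] -0.308 [0.67 4.83 7.47] [ 1.49 -0.14 -0.03]
0.75 22.01 [ 0.5411 -0.0241  0.243 ] -0.458 [0.02 3.87 6.59] [ 1.31 -0.17 -0.03]
0.60 22.31 [ 0.5411 -0.0242  0.2429] -0.608 [0.62 4.12 7.29] [ 1.24 -0.19 -0.02]
0.45 22.61 [ 0.5412 -0.0243  0.243 ] -0.758 [0.75 3.61 7.2 ] [ 1.09 -0.26  0.04]
0.30 22.91 [ 0.5412 -0.0244  0.243 ] -0.908 [1.42 2.7  6.88] [ 0.96 -0.3   0.09]
0.15 23.21 [ 0.5412 -0.0244  0.243 ] -1.058 [0.01 3.53 6.93] [ 0.93 -0.24  0.02]
-0.00 23.51 [ 0.5411 -0.0245  0.243 ] -1.208 [1.25 2.57 7.08] [ 0.91 -0.17 -0.02]
locked 23.81 [ 0.541  -0.0245  0.243 ] -1.208 [0.59 2.96 7.64] [ 0.87 -0.19  0.02]
```

View pics/w3.png

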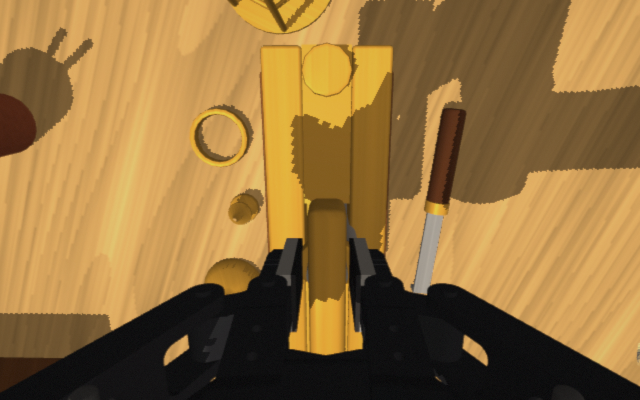

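The bar is parallel to the beam again (column ~327) and height held at 0.2430, so the rod is locked. Next: unload the arm, release and retreat, then check the bar's height.

Run:
```python
from cell import *
from h import *
X,Y,Y0=.5406,-.0244,np.radians(-69.0)
def rep(l):
    s=get_state(); print(l,round(s["t"],2),s["ee_pos"].round(4),s["ft_force"].round(2),round(s["finger_gap"],4),flush=True)
for z in (.2416,.2424,.2432): move_l([X,Y,z],.02,ori=[np.pi,0,Y0]); rep(z)
sleep(.2); rep("unloaded")
gripper_to(.085); rep("open")
move_l([X,Y,.39],.1); sleep(.3); rep("up")
c=camera("wrist"); P=cloud(c); cv2.imwrite("pics/w4.png",c["pixels"][:,:,::-1])
q=P[(c["range_z"]>0)&(P[...,2]>.235)&(P[...,2]<.30)&(np.hypot(P[...,0]-X,P[...,1]-Y)<.05)]
print(rect(q),np.percentile(q[:,2],[5,50,95]).round(4))
```

```text
0.2416 24.11 [ 0.541  -0.0245  0.243 ] [1.28 2.59 5.72] 0.0204
0.2424 24.36 [ 0.541  -0.0245  0.2431] [1.7  2.43 4.63] 0.0204
0.2432 24.61 [ 0.5409 -0.0244  0.2431] [4.26 1.64 1.91] 0.0202
unloaded 24.81 [ 0.5409 -0.0244  0.2432] [4.9  1.2  1.36] 0.0201
open 25.45 [ 0.5404 -0.0245  0.2431] [-0.25  0.95  0.46] 0.0849
up 27.37 [ 0.5406 -0.0244  0.3898] [ 0.4   0.06 -0.07] 0.0851
[540.7 -24.5  17.4  63.7  19.1] [0.2545 0.2573 0.2586]
```

Bar top dropped 30.3 mm, against 30.4 mm of gripper travel. So the rod hasn't slipped and the ~9.7 N press is retained.

```bash
python3 -c "
from cell import *
print(finish_job())"
```

```text
the job is handed in; nothing more can be done
None
```

I handed the job in: the rod is locked again with the cork foot pressing on the globe at about 9.7 N (my force reading just before locking; bar height unchanged after release). The T-bar is released, the arm is clear, and the robot never went near the bystanders; no verdict came back.

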